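# Nest the clean staining cups under their cover

### The job

Tidy away the clean porcelain cups: take the cover off the cup that stands in the steel tray, nest the two other cups upright into it so that the three stand as one straight stack in the tray, each fully seated, and put the cover back on the topmost cup, knob up and fully seated. It is porcelain, so set each piece down gently rather than dropping it, tip nothing over, and leave the bottle, Petri dish, slide box and jar where they are.

Things in the scene. Friction and masses are not known exactly. Their poses are not given: they have to be found in the camera images.
- tray: Fixed shallow square tray of sheet steel, 170 x 170 mm, walls 4 mm thick and 16 mm high, floor 4 mm thick. Origin: centre of its underside, on the bench; x and y along its sides.
- cup_a: White porcelain stacking cup, sizes in mm: open top, 80 high, one of three alike. Tapered body, outer dia 41 at the foot, 58 at height 50; above, from 50 to 80, a straight collar, outer dia 68, inner 62. Nested, its collar rests on the other's rim, its origin 30 above the other's. Origin: centre of underside, z up. This is the cup that stands in the tray, under the cover.
- cup_b: White porcelain stacking cup, sizes in mm: open top, 80 high, one of three alike. Tapered body, outer dia 41 at the foot, 58 at height 50; above, from 50 to 80, a straight collar, outer dia 68, inner 62. Nested, its collar rests on the other's rim, its origin 30 above the other's. Origin: centre of underside, z up. This one stands open on the bench.
- cup_c: White porcelain stacking cup, sizes in mm: open top, 80 high, one of three alike. Tapered body, outer dia 41 at the foot, 58 at height 50; above, from 50 to 80, a straight collar, outer dia 68, inner 62. Nested, its collar rests on the other's rim, its origin 30 above the other's. Origin: centre of underside, z up. This one stands open on the bench.
- cover: White porcelain cover: plug from 0 to 10 mm height, tapered from dia 44 at the foot to 57, disc dia 72 from 10 to 15, round central knob dia 22 from 15 to 42. Starts seated on the cup in the tray. Seated, the plug is inside the collar, the disc lies on the rim, its origin 70 above the cup's. It can stand on a flat surface on its plug. Origin: centre of plug's underside, z up through the knob.
- reagent_bottle: Amber glass bottle, 60 mm dia x 135 mm high, black cap; a bystander standing loose on the bench. Origin: centre of the underside.
- petri_dish: Closed whitish-clear Petri dish, 94 mm dia x 16 mm high; a bystander standing loose on the bench. Origin: centre of the underside.
- slide_box: Flat white and grey slide box, 72 x 87 x 34 mm; a bystander standing loose on the bench. Origin: centre of the underside.
- stain_jar: Small glass jar with a white lid, 54 mm dia x 62 mm high; a bystander standing loose on the bench. Origin: centre of the underside.
Mind the look-alikes: they are no part of the job. Of the things like the tray, leave any that is green; of the rest the larger one is meant.

How it is judged:
On the way, in this order (a step that is already met when the one before it is completed fails the run):
1. the cover is off the cup in the tray (horizontal distance between cover and cup_a above 0.06 m), for 0.1 s.
2. both other cups are nested, one in the other, in the cup in the tray (((horizontal distance between cup_b and cup_a below 0.006 m and z of cup_b in the frame of cup_a between 0.026 and 0.034 m and angle between each of cup_b, cup_c's own z axis and vertical below 0.08 rad and horizontal distance between cup_c and cup_b below 0.006 m and z of cup_c in the frame of cup_b between 0.026 and 0.034 m) or (horizontal distance between cup_c and cup_a below 0.006 m and z of cup_c in the frame of cup_a between 0.026 and 0.034 m and angle between each of cup_c, cup_b's own z axis and vertical below 0.08 rad and horizontal distance between cup_b and cup_c below 0.006 m and z of cup_b in the frame of cup_c between 0.026 and 0.034 m))), for 0.2 s.
At the end, for the whole second after the job is handed in: cup_a upright on the tray floor, centre within 63 mm of the tray's along each side; cups b and c seated one on the other in it, either order (steps 30 +- 4 mm, axes within 6 mm, tilt < 0.08 rad); cover seated knob up on the top cup (70 +- 4 mm, 6 mm, 0.08 rad); all at rest (x of cup_a in the frame of tray between -0.063 and 0.063 m and y of cup_a in the frame of tray between -0.063 and 0.063 m and z of cup_a in the frame of tray below 0.008 m and angle between cup_a's own z axis and vertical below 0.08 rad and linear speed of each of cup_a, cup_b, cup_c, cover below 0.02 m/s and ((horizontal distance between cup_b and cup_a below 0.006 m and z of cup_b in the frame of cup_a between 0.026 and 0.034 m and angle between each of cup_b, cup_c, cover's own z axis and vertical below 0.08 rad and horizontal distance between cup_c and cup_b below 0.006 m and z of cup_c in the frame of cup_b between 0.026 and 0.034 m and horizontal distance between cover and cup_c below 0.006 m and z of cover in the frame of cup_c between 0.066 and 0.074 m) or (horizontal distance between cup_c and cup_a below 0.006 m and z of cup_c in the frame of cup_a between 0.026 and 0.034 m and angle between each of cup_c, cup_b, cover's own z axis and vertical below 0.08 rad and horizontal distance between cup_b and cup_c below 0.006 m and z of cup_b in the frame of cup_c between 0.026 and 0.034 m and horizontal distance between cover and cup_b below 0.006 m and z of cover in the frame of cup_b between 0.066 and 0.074 m))); the robot touches nothing.
It fails at once if the bottle, Petri dish, slide box or jar is pushed more than 30 mm or tipped (distance of any of reagent_bottle, petri_dish, slide_box, stain_jar from where it was at the start of the episode above 0.03 m or angle between any of reagent_bottle, petri_dish, slide_box, stain_jar's own z axis and vertical above 0.5 rad).
It fails at once if a cup or the cover is tipped by more than 0.9 rad (angle between any of cup_a, cup_b, cup_c, cover's own z axis and vertical above 0.9 rad).
It fails at once if porcelain is dropped: a cup or the cover moves faster than 0.6 m/s (a fall of about 20 mm) while the fingers hold none of them (contact force between the fingers and cup_a below 0.05 N and contact force between the fingers and cup_b below 0.05 N and contact force between the fingers and cup_c below 0.05 N and contact force between the fingers and cover below 0.05 N and linear speed of any of cup_a, cup_b, cup_c, cover above 0.6 m/s).
It fails at once if porcelain is rammed: more than 60 N between two pieces (contact force between any of cup_a, cover and cup_b above 60 N or contact force between any of cup_a, cup_b, cover and cup_c above 60 N or contact force between cover and cup_a above 60 N).
It also fails if it takes over 72 s, if anything falls off the work surface, if the arm or the gripper's body presses on something with over 40 N, if the wrist force passes 120 N, or if a joint passes its speed limit or range.

### The arm

A 6-joint arm with a two-finger parallel gripper is mounted at the origin on the work surface. World frame = base frame: x ahead of the robot, y to its left, z up, the work surface at z = 0. Lengths are in m, angles in rad, forces in N, time in s.
With the tool pointing down it reaches from about 0.325 to 0.75 m from the base axis. Payload 7.6 kg.
Tool frame: the origin (TCP) lies midway between the tips of the shut fingers; the grasp point (between the pads) lies 19 mm behind it (env.grip_point_offset is the z of the grasp point in the tool frame, in m); z points along the fingers, y is the line along which they close (so a half turn about z gives the same grasp; the last joint's range is limited). The gripper opens to 85 mm and grips with 20 to 120 N. Pads are 22 mm wide; open, the fingers measure 114 mm over their backs; the gripper's body (76 mm by 85 mm) begins 54 mm behind the grasp point. The pads swing forward as they close: fully open they stand 13 mm farther back than shut.
Start: joints at [-1.371, 0.052, 1.401, -0, 1.689, -0.07], TCP at [0.14, -0.506, 0.231] pointing down, gripper open.
Joint ranges: [-2.9, 2.9], [-0.91, 2.17], [0.12, 2.37], [-1.06, 4.2], [0.26, 2.73], [-2.93, 2.93]. Speed limits (rad/s): [2.57, 2.57, 3.01, 3.14, 3.14, 3.14].

### API

Orientations are given as [roll, pitch, yaw] about the fixed x, y, z axes, in that order (R = Rz(yaw) Ry(pitch) Rx(roll)).
In Python, from station import env gives the robot as it stands.
- The arm moves only by the tool drive_tool, never from a script. Its argument "increments" is a list of rows, each an object of numbers: "x", "y", "z": the shift along the world's x, y, z in m; "turn": the turn about the world's z in rad; "claw": the opening, from 0 (shut) to 1 (fully open). In form: [{"x": .., "y": .., "z": .., "turn": .., "claw": ..}, ...]. A call has exactly 8 rows; each row shifts and turns the commanded pose from where the row before left it; what a row does not reach is not made up. A row lasts 1/12 s, in which the tool goes at most 41.7 mm and 7.16 degrees, less where a joint would pass 70% of its speed; a pose out of reach is approached as far as the arm can. A call is refused whole if a number of a shift passes 0.0417 or a number of a turn 0.125, either way. A call with a gripper value outside its range is refused whole. The fingers move at their own pace and stop on an object; "grip_force" is the grip in N (left out, the last holds). Time passes only in rows, so rows that do not move let the fingers close, or fill a call up. It gives the time, the measured TCP pose, the force, the opening and the grip force at its end, in the units of the state.
- env.read_state(): the state, without advancing time (a new reading comes with each control period).
- env.grab_frame(name): name is "side" or "top" or "wrist"; returns the picture (420x560x3 uint8, red, green, blue); there is no depth.
- env.camera_model(name): a dict with "camera_matrix" (3x3 intrinsics, pixels), "cam_to_world" (4x4, takes a point from camera to world coordinates); the wrist camera has in their place "T_tool_cam" (4x4, takes a point from camera to tool coordinates, whose origin is the TCP and whose axes are the flange's). Camera axes: x right, y up, looking along -z (the intrinsics and any distortion apply to the point x, -y, -z); pixel columns grow to the right and rows downward; lengths in m; the calibration is good to about 2 mm. A picture is of the moment at which its call begins: read the wrist's pose just before it. camera_model takes no time and is no camera call.
- env.close_job(): hands the job in; it is judged then, once.
The state is a dict: "time": time; "joint_pos": joint angles; "joint_velocities": joint speeds; "joint_efforts": joint torques, N m; "position": TCP position; "ee_rot": TCP orientation; "ft_force": force on the tool from outside, world axes, zero at the start; "torque": the same for the moment, N m; "gripper_width": finger opening in m; "grip_force": force on a finger pad.
Only numpy, scipy, OpenCV 4.12 (cv2) and the standard library are available. Lean on these libraries where they do the work, as an engineer would, in place of code of your own. Each camera call takes 0.05 s, during which the arm holds its last target. There are 200 camera calls.

## Working session

There is one attempt and no reset: what is moved stays moved. The work goes in short steps, Python scripts to look and compute and a tool call to move; the robot and the scene stay as the last step left them, time stands still between calls to the robot, and variables do not carry over. Pictures are saved under pics/ and viewed, at most 10 in all, crops included, and the job is handed in when it is done.

Besides the shell and the picture viewer there is one more tool, called after "Emit:" in YAML: its name, and indented under it one key for each argument. drive_tool: Moves the arm, as the interface text tells. Its arguments: {"type":"object","properties":{"increments":{"type":"array"},"grip_force":{"type":"number"}},"required":["increments"]}

```bash
ls; mkdir -p pics
cat > h.py <<'E'
import numpy as np, cv2
from station import env
from scipy.spatial.transform import Rotation as R
def model(name):
    m=env.camera_model(name); K=np.array(m["camera_matrix"])
    if name=="wrist":
        s=env.read_state(); T=np.eye(4); T[:3,:3]=R.from_euler('xyz',s["ee_rot"]).as_matrix(); T[:3,3]=s["position"]
        C=T@np.array(m["T_tool_cam"])
    else: C=np.array(m["cam_to_world"])
    return K,C,m
def pix2w(K,C,u,v,z):
    d=C[:3,:3]@(np.array([1,-1,-1])*(np.linalg.inv(K)@[u,v,1])); o=C[:3,3]
    return (o+d*(z-o[2])/d[2])
def w2pix(K,C,p):
    q=C[:3,:3].T@(np.array(p)-C[:3,3]); q=K@(q*[1,-1,-1]); return q[:2]/q[2]
def shot(name,f):
    K,C,m=model(name); im=env.grab_frame(name); cv2.imwrite(f"pics/{f}.png",im[:,:,::-1]); return K,C,im
E
python3 - <<'E'
from h import *
ims=[]
for n in("top","side"):
    K,C,im=shot(n,n+"0"); print(n,K.tolist(),C.round(3).tolist(),env.camera_model(n).keys())
print(env.camera_model("wrist")); print(env.read_state(), env.grip_point_offset)
E
```

```text
pics
top [[545.14955710729, 0.0, 266.0363414925654], [0.0, 545.14955710729, 213.78461905595864], [0.0, 0.0, 1.0]] [[0.005, 0.982, -0.187, 0.224], [-1.0, 0.004, -0.007, -0.014], [-0.006, 0.187, 0.982, 1.575], [0.0, 0.0, 0.0, 1.0]] dict_keys(['camera_matrix', 'cam_to_world'])
side [[387.1479486544126, 0.0, 283.1860645977135], [0.0, 387.1479486544126, 210.37688602441634], [0.0, 0.0, 1.0]] [[-0.801, 0.373, -0.469, 0.014], [-0.599, -0.502, 0.624, 0.63], [-0.003, 0.78, 0.625, 0.699], [0.0, 0.0, 0.0, 1.0]] dict_keys(['camera_matrix', 'cam_to_world'])
{'camera_matrix': array([[325.77139317,   0.        , 278.12539498],
       [  0.        , 325.77139317, 207.62614297],
       [  0.        ,   0.        ,   1.        ]]), 'T_tool_cam': array([[-9.32578415e-04,  9.53978646e-01,  2.99873096e-01,
         7.45152067e-02],
       [ 9.99998994e-01,  1.21002369e-03, -7.39510434e-04,
        -2.21309157e-04],
       [-1.06833071e-03,  2.99872105e-01, -9.53978815e-01,
        -1.42864364e-01],
       [ 0.00000000e+00,  0.00000000e+00,  0.00000000e+00,
         1.00000000e+00]])}
{'time': 0.1, 'joint_pos': array([-1.37135735e+00,  5.27493061e-02,  1.40160418e+00, -3.04929265e-05,
        1.68861723e+00, -7.02987183e-02]), 'joint_velocities': array([-5.40317129e-05, -2.14881933e-03, -3.35619128e-03, -1.32663823e-03,
        1.42842915e-03,  5.10950449e-04]), 'joint_efforts': array([ 1.31501791e-03, -3.82582462e+01, -3.60984993e+01, -5.14140743e-05,
        4.80013128e-03,  1.04068263e-06]), 'position': array([ 0.13986257, -0.50574883,  0.23057907]), 'ee_rot': array([-3.14021588e+00, -6.65840101e-05,  2.69734084e-01]), 'ft_force': array([-0.99623501, -0.49337434, -0.58163658]), 'torque': array([-0.01867105,  0.06356255, -0.03194244]), 'grip_force': 0.0, 'gripper_width': 0.08506918659611414} -0.0187
```

View pics/top0.png

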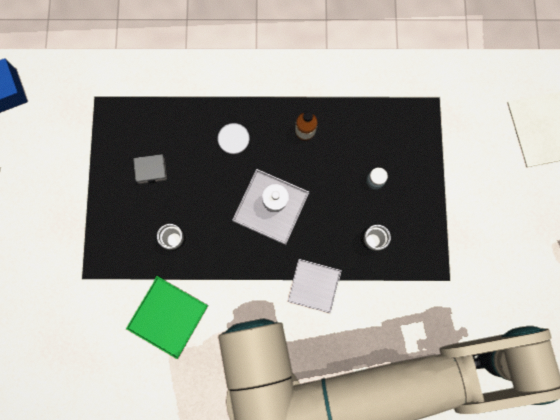

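View pics/side0.png

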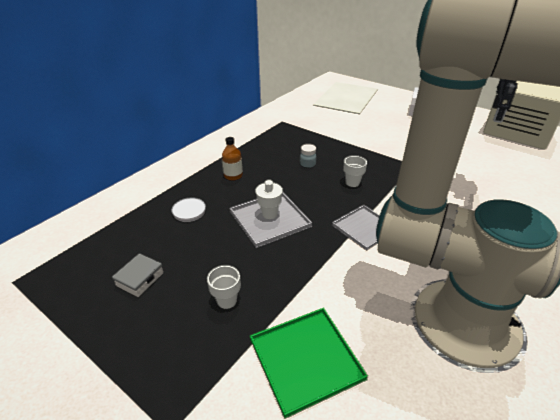

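Top view: the steel tray with the covered cup is at (271,207). Tray look-alikes are the green one (167,317) and the smaller steel one (315,285); both stay. The open cups are at (170,237) and (377,238). Bystanders are the bottle (306,126), dish (233,138), box (150,168) and jar (377,178). Next is one close crop.

Run:
```python
from h import *
im=cv2.imread("pics/top0.png"); K,C,_=model("top")
cs=[(170,237),(275,203),(377,238)]
out=[]
for u,v in cs:
    c=cv2.resize(im[v-25:v+25,u-19:u+19],None,fx=7,fy=7,interpolation=cv2.INTER_CUBIC)
    for k in range(0,38,10): cv2.line(c,(k*7,0),(k*7,6),(0,255,255),1)
    for k in range(0,50,10): cv2.line(c,(0,k*7),(6,k*7),(0,255,255),1)
    out.append(c)
cv2.imwrite("pics/crop1.png",np.hstack(out))
for n,(u,v),z in [("b?",(170,237),.08),("cov",(275,196),.128),("c?",(377,238),.08),("tray",(271,207),.004),("bottle",(306,123),.13),("dish",(233,138),.016),("box",(150,165),.034),("jar",(378,176),.062)]:
    print(n,pix2w(K,C,u,v,z).round(3))
```

```text
b? [0.443 0.262 0.08 ]
cov [ 0.55  -0.028  0.128]
c? [ 0.442 -0.311  0.08 ]
tray [ 0.544 -0.017  0.004]
bottle [ 0.758 -0.114  0.13 ]
dish [0.752 0.097 0.016]
box [0.662 0.338 0.034]
jar [ 0.624 -0.323  0.062]
```

View pics/crop1.png

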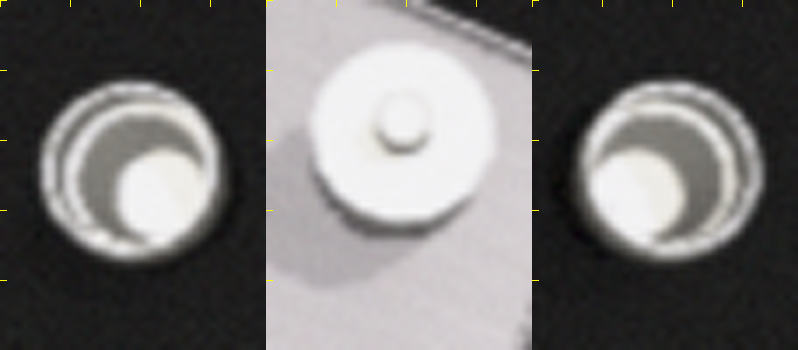

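Crop: cup rims are centred at (169.1,235.8) on the left and (377.3,236.8) on the right. The cover disc is centred at (275.1,196.5) with its knob, on the cup in the larger grey tray. All three are as described. The arm goes over the cover first.

Run:
```python
from h import *
K,C,_=model("top"); p=env.read_state()["position"]
for n,(u,v),z in [("b",(169.1,235.8),.08),("cov",(275.1,196.5),.089),("c",(377.3,236.8),.08)]:
    w=pix2w(K,C,u,v,z); print(n,w.round(4),(w-p).round(4))
for q in [(.14,-.506,.0)]: print(w2pix(K,C,q))
```

```text
b [0.4462 0.2651 0.08  ] [ 0.3064  0.7709 -0.1506]
cov [ 0.5568 -0.0286  0.089 ] [ 0.417   0.4772 -0.1416]
c [ 0.4456 -0.3115  0.08  ] [ 0.3058  0.1942 -0.1506]
[444.88325989 349.2125298 ]
```

Emit:
drive_tool:
  increments:
    - {"x": 0.026, "y": 0.0298}
    - {"x": 0.026, "y": 0.0298}
    - {"x": 0.026, "y": 0.0298}
    - {"x": 0.026, "y": 0.0298}
    - {"x": 0.026, "y": 0.0298}
    - {"x": 0.026, "y": 0.0298}
    - {"x": 0.026, "y": 0.0298}
    - {"x": 0.026, "y": 0.0298}
  grip_force: 25

```text
invalid input
```

Emit:
drive_tool:
  increments:
    - {"x": 0.026, "y": 0.0298}
    - {"x": 0.026, "y": 0.0298}
    - {"x": 0.026, "y": 0.0298}
    - {"x": 0.026, "y": 0.0298}
    - {"x": 0.026, "y": 0.0298}
    - {"x": 0.026, "y": 0.0298}
    - {"x": 0.026, "y": 0.0298}
    - {"x": 0, "y": 0}

```text
invalid input
```

Run:
```python
from h import *
K,C,im=shot("wrist","w1"); s=env.read_state(); print(s["position"],s["ee_rot"],s["time"])
p=s["position"]
for w in [(.5568,-.0286,.116),(.5568,-.0286,.089)]: print(w2pix(K,C,w))
```

```text
[ 0.13990778 -0.5057871   0.23067335] [-3.14041753e+00 -7.10344339e-05  2.69796974e-01] 0.15
[ -760.12241343 -1310.59589915]
[ -562.44271512 -1041.0504065 ]
```

View pics/w1.png

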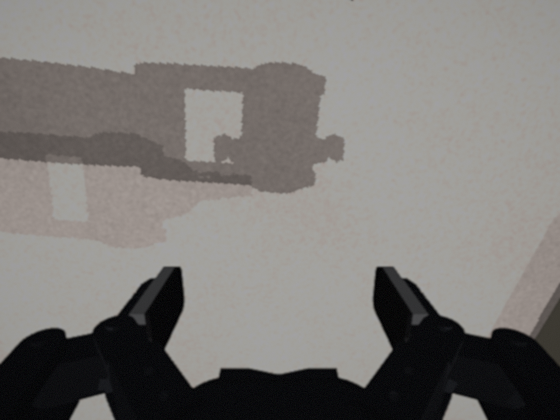

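The picture shows only the bench and the fingers: the calls were refused because the rows lacked keys. I'll repeat the move with all keys.

Emit:
drive_tool:
  increments:
    - {"x": 0.026, "y": 0.0298, "z": 0, "turn": 0, "claw": 1}
    - {"x": 0.026, "y": 0.0298, "z": 0, "turn": 0, "claw": 1}
    - {"x": 0.026, "y": 0.0298, "z": 0, "turn": 0, "claw": 1}
    - {"x": 0.026, "y": 0.0298, "z": 0, "turn": 0, "claw": 1}
    - {"x": 0.026, "y": 0.0298, "z": 0, "turn": 0, "claw": 1}
    - {"x": 0.026, "y": 0.0298, "z": 0, "turn": 0, "claw": 1}
    - {"x": 0.026, "y": 0.0298, "z": 0, "turn": 0, "claw": 1}
    - {"x": 0.026, "y": 0.0298, "z": 0, "turn": 0, "claw": 1}
  grip_force: 25

```text
time: 0.82
position: [0.3487, -0.2659, 0.2313]
ee_rot: [3.141, -0.0, 0.27]
ft_force: [0.8, -1.4, 0.2]
gripper_width: 0.0856
grip_force: 0.0
```

Emit:
drive_tool:
  increments:
    - {"x": 0.026, "y": 0.0298, "z": 0, "turn": 0, "claw": 1}
    - {"x": 0.026, "y": 0.0298, "z": 0, "turn": 0, "claw": 1}
    - {"x": 0.026, "y": 0.0298, "z": 0, "turn": 0, "claw": 1}
    - {"x": 0.026, "y": 0.0298, "z": 0, "turn": 0, "claw": 1}
    - {"x": 0.026, "y": 0.0298, "z": 0, "turn": 0, "claw": 1}
    - {"x": 0.026, "y": 0.0298, "z": 0, "turn": 0, "claw": 1}
    - {"x": 0.026, "y": 0.0298, "z": 0, "turn": 0, "claw": 1}
    - {"x": 0, "y": 0, "z": 0, "turn": 0, "claw": 1}

```text
time: 1.48
position: [0.5323, -0.0541, 0.2299]
ee_rot: [-3.139, 0.001, 0.276]
ft_force: [-0.5, -0.4, 0.0]
gripper_width: 0.0856
grip_force: 0.0
```

Run:
```python
from h import *
K,C,im=shot("wrist","w2"); s=env.read_state(); print(s["position"],s["ee_rot"],s["time"])
p=s["position"]
for w in [(.5568,-.0286,.116),(.5568,-.0286,.089)]: print(w2pix(K,C,w))
```

```text
[ 0.53098006 -0.05637189  0.23006385] [-3.14045510e+00  1.73998871e-03  2.74410698e-01] 1.5333
[255.92945977 163.44213246]
[257.9807808  158.14263681]
```

View pics/w2.png

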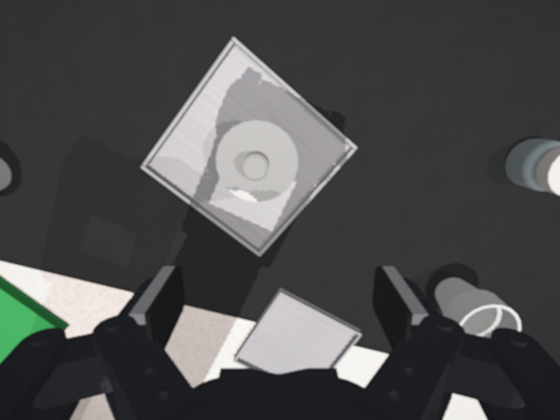

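The knob top is at (256,164) and the disc at (257,161), within a pixel or so of the prediction, so the cover is at about (0.556,-0.029). Descend and grip the knob.

Emit:
drive_tool:
  increments:
    - {"x": 0.0125, "y": 0.01375, "z": 0, "turn": 0, "claw": 0.6}
    - {"x": 0.0125, "y": 0.01375, "z": -0.02, "turn": 0, "claw": 0.6}
    - {"x": 0, "y": 0, "z": -0.03, "turn": 0, "claw": 0.6}
    - {"x": 0, "y": 0, "z": -0.03, "turn": 0, "claw": 0.6}
    - {"x": 0, "y": 0, "z": -0.03, "turn": 0, "claw": 0.6}
    - {"x": 0, "y": 0, "z": -0.02, "turn": 0, "claw": 0.6}
    - {"x": 0, "y": 0, "z": -0.007, "turn": 0, "claw": 0.6}
    - {"x": 0, "y": 0, "z": 0, "turn": 0, "claw": 0.6}

```text
time: 2.2
position: [0.5535, -0.0321, 0.0924]
ee_rot: [-3.14, 0.004, 0.269]
ft_force: [0.4, 0.3, 0.6]
gripper_width: 0.0514
grip_force: 0.0
```

Emit:
drive_tool:
  increments:
    - {"x": 0, "y": 0, "z": 0, "turn": 0, "claw": 0}
    - {"x": 0, "y": 0, "z": 0, "turn": 0, "claw": 0}
    - {"x": 0, "y": 0, "z": 0, "turn": 0, "claw": 0}
    - {"x": 0, "y": 0, "z": 0, "turn": 0, "claw": 0}
    - {"x": 0, "y": 0, "z": 0, "turn": 0, "claw": 0}
    - {"x": 0, "y": 0, "z": 0, "turn": 0, "claw": 0}
    - {"x": 0, "y": 0, "z": 0, "turn": 0, "claw": 0}
    - {"x": 0, "y": 0, "z": 0, "turn": 0, "claw": 0}

```text
time: 2.87
position: [0.5561, -0.0317, 0.0963]
ee_rot: [3.14, -0.003, 0.27]
ft_force: [0.9, 0.4, 6.6]
gripper_width: 0.0211
grip_force: 24.7
```

Emit:
drive_tool:
  increments:
    - {"x": 0, "y": 0, "z": 0.005, "turn": 0, "claw": 0}
    - {"x": 0, "y": 0, "z": 0.015, "turn": 0, "claw": 0}
    - {"x": 0, "y": 0, "z": 0.02, "turn": 0, "claw": 0}
    - {"x": -0.01, "y": 0.012, "z": 0.01, "turn": 0, "claw": 0}
    - {"x": -0.022, "y": 0.027, "z": 0, "turn": 0, "claw": 0}
    - {"x": -0.025, "y": 0.03, "z": 0, "turn": 0, "claw": 0}
    - {"x": -0.025, "y": 0.03, "z": 0, "turn": 0, "claw": 0}
    - {"x": -0.024, "y": 0.03, "z": 0, "turn": 0, "claw": 0}

```text
time: 3.53
position: [0.4474, 0.0984, 0.1442]
ee_rot: [-3.142, 0.001, 0.269]
ft_force: [0.2, 0.9, -1.3]
gripper_width: 0.0208
grip_force: 24.6
```

Emit:
drive_tool:
  increments:
    - {"x": 0, "y": 0, "z": -0.02, "turn": 0, "claw": 0}
    - {"x": 0, "y": 0, "z": -0.03, "turn": 0, "claw": 0}
    - {"x": 0, "y": 0, "z": -0.03, "turn": 0, "claw": 0}
    - {"x": 0, "y": 0, "z": -0.02, "turn": 0, "claw": 0}
    - {"x": 0, "y": 0, "z": -0.008, "turn": 0, "claw": 0}
    - {"x": 0, "y": 0, "z": 0, "turn": 0, "claw": 0}
    - {"x": 0, "y": 0, "z": 0, "turn": 0, "claw": 0}
    - {"x": 0, "y": 0, "z": 0, "turn": 0, "claw": 0}

```text
time: 4.2
position: [0.4501, 0.0976, 0.0381]
ee_rot: [3.141, -0.003, 0.27]
ft_force: [-0.2, 0.0, -0.4]
gripper_width: 0.0209
grip_force: 24.7
```

Run:
```python
from h import *
K,C,im=shot("side","s1"); s=env.read_state(); print(s)
cv2.imwrite("pics/s1c.png",cv2.resize(im[130:330,150:400,::-1],None,fx=3,fy=3))
```

```text
{'time': 4.25, 'joint_pos': array([ 1.33329999e-01,  3.28650410e-02,  1.82108648e+00, -1.19983469e-04,
        1.28450272e+00,  1.43448183e+00]), 'joint_velocities': array([-3.16825240e-04, -1.22013087e-03,  6.39395188e-03, -9.20415737e-05,
       -4.50090454e-03, -1.57705018e-03]), 'joint_efforts': array([ 1.28375334e-02, -3.32372010e+01, -3.19644785e+01,  1.16211508e-03,
        1.22720937e-02, -6.84668953e-05]), 'position': array([0.45018547, 0.09757933, 0.03812016]), 'ee_rot': array([ 3.14105203e+00, -3.09364643e-03,  2.69679033e-01]), 'ft_force': array([-0.69774021,  0.69511237, -1.51489489]), 'torque': array([-0.00078419, -0.00445566, -0.05725686]), 'grip_force': 24.6926670132234, 'gripper_width': 0.02079764997964247}
```

View pics/s1c.png

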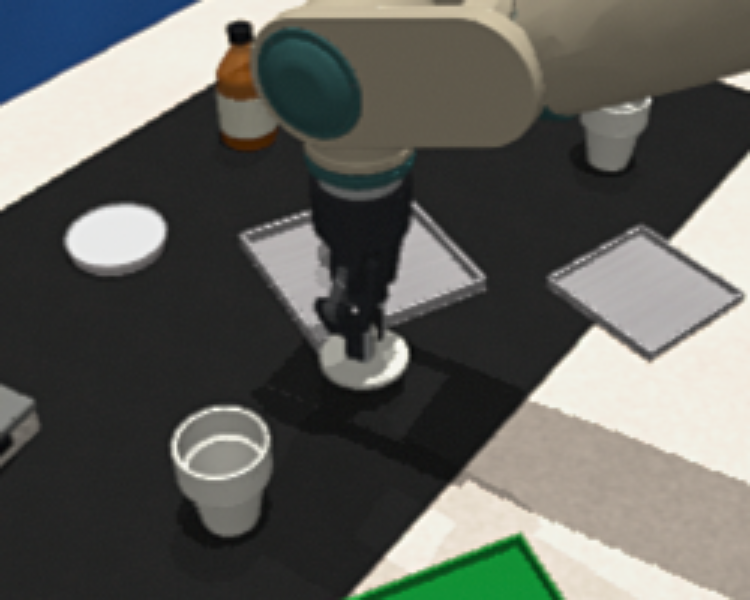

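The side crop shows the cover in the fingers at (365,355) above the bench, with the tray behind it. Lower it gently.

Emit:
drive_tool:
  increments:
    - {"x": 0, "y": 0, "z": -0.006, "turn": 0, "claw": 0}
    - {"x": 0, "y": 0, "z": -0.004, "turn": 0, "claw": 0}
    - {"x": 0, "y": 0, "z": -0.002, "turn": 0, "claw": 0}
    - {"x": 0, "y": 0, "z": -0.001, "turn": 0, "claw": 0}
    - {"x": 0, "y": 0, "z": 0, "turn": 0, "claw": 0}
    - {"x": 0, "y": 0, "z": 0, "turn": 0, "claw": 0}
    - {"x": 0, "y": 0, "z": 0, "turn": 0, "claw": 0}
    - {"x": 0, "y": 0, "z": 0, "turn": 0, "claw": 0}

```text
time: 4.92
position: [0.4491, 0.0975, 0.0235]
ee_rot: [3.141, -0.0, 0.27]
ft_force: [0.3, -0.7, -0.7]
gripper_width: 0.0209
grip_force: 24.7
```

Emit:
drive_tool:
  increments:
    - {"x": 0, "y": 0, "z": -0.001, "turn": 0, "claw": 0}
    - {"x": 0, "y": 0, "z": -0.001, "turn": 0, "claw": 0}
    - {"x": 0, "y": 0, "z": -0.001, "turn": 0, "claw": 0}
    - {"x": 0, "y": 0, "z": 0, "turn": 0, "claw": 0}
    - {"x": 0, "y": 0, "z": 0, "turn": 0, "claw": 0}
    - {"x": 0, "y": 0, "z": 0, "turn": 0, "claw": 0}
    - {"x": 0, "y": 0, "z": 0, "turn": 0, "claw": 0}
    - {"x": 0, "y": 0, "z": 0, "turn": 0, "claw": 0}

```text
time: 5.58
position: [0.4496, 0.0982, 0.0218]
ee_rot: [-3.141, -0.002, 0.27]
ft_force: [-5.9, 2.0, 10.8]
gripper_width: 0.0205
grip_force: 24.7
```

Contact came at TCP z 0.022, so the cover is down at (0.450, 0.098). Release, go to cup_a and centre it with a light squeeze.

Emit:
drive_tool:
  increments:
    - {"x": 0, "y": 0, "z": 0.001, "turn": 0, "claw": 0.3}
    - {"x": 0, "y": 0, "z": 0.001, "turn": 0, "claw": 0.6}
    - {"x": 0, "y": 0, "z": 0, "turn": 0, "claw": 0.6}
    - {"x": 0, "y": 0, "z": 0, "turn": 0, "claw": 0.6}
    - {"x": 0, "y": 0, "z": 0.015, "turn": 0, "claw": 0.6}
    - {"x": 0, "y": 0, "z": 0.035, "turn": 0, "claw": 1}
    - {"x": 0, "y": 0, "z": 0.04, "turn": 0, "claw": 1}
    - {"x": 0, "y": 0, "z": 0.04, "turn": 0, "claw": 1}

```text
time: 6.25
position: [0.4482, 0.0973, 0.1532]
ee_rot: [-3.141, 0.002, 0.27]
ft_force: [1.2, 0.1, -0.0]
gripper_width: 0.0843
grip_force: 0.0
```

Emit:
drive_tool:
  increments:
    - {"x": 0.02, "y": -0.024, "z": 0, "turn": 0, "claw": 1}
    - {"x": 0.022, "y": -0.026, "z": 0, "turn": 0, "claw": 1}
    - {"x": 0.022, "y": -0.026, "z": 0, "turn": 0, "claw": 1}
    - {"x": 0.022, "y": -0.026, "z": 0, "turn": 0, "claw": 1}
    - {"x": 0.02, "y": -0.025, "z": 0, "turn": 0, "claw": 1}
    - {"x": 0, "y": 0, "z": 0, "turn": 0, "claw": 1}
    - {"x": 0, "y": 0, "z": 0, "turn": 0, "claw": 1}
    - {"x": 0, "y": 0, "z": 0, "turn": 0, "claw": 1}

```text
time: 6.92
position: [0.5546, -0.0293, 0.1518]
ee_rot: [-3.141, 0.001, 0.27]
ft_force: [-0.1, 0.9, 0.1]
gripper_width: 0.0856
grip_force: 0.0
```

Run:
```python
from h import *
K,C,im=shot("wrist","w3"); s=env.read_state(); print(s["position"],s["ee_rot"],s["time"],s["gripper_width"])
print(w2pix(K,C,(.556,-.029,.084)))
K,C,im2=shot("top","t3")
c=cv2.resize(im2[160:270,130:290],(560,385),interpolation=cv2.INTER_CUBIC)
cv2.imwrite("pics/m3.png",im[:,:,::-1])
```

```text
[ 0.55447795 -0.0288283   0.1521356 ] [-3.14121119e+00  4.77621014e-04  2.70402817e-01] 6.9667 0.08554106854390824
[278.48220785 217.0559241 ]
```

View pics/m3.png

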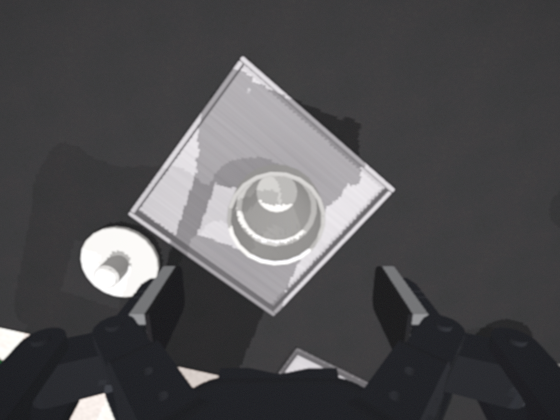

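The open cup_a rim is centred at (276.5,218), about 1 mm from the prediction. The cover stands knob-up at (118,262). Descend and squeeze at two yaws.

Emit:
drive_tool:
  increments:
    - {"x": 0, "y": 0, "z": -0.02, "turn": 0, "claw": 1}
    - {"x": 0, "y": 0, "z": -0.03, "turn": 0, "claw": 1}
    - {"x": 0, "y": 0, "z": -0.03, "turn": 0, "claw": 1}
    - {"x": 0, "y": 0, "z": -0.018, "turn": 0, "claw": 1}
    - {"x": 0, "y": 0, "z": -0.006, "turn": 0, "claw": 1}
    - {"x": 0, "y": 0, "z": 0, "turn": 0, "claw": 0.85}
    - {"x": 0, "y": 0, "z": 0, "turn": 0, "claw": 0.7}
    - {"x": 0, "y": 0, "z": 0, "turn": 0, "claw": 0.7}
  grip_force: 20

```text
time: 7.68
position: [0.5559, -0.0293, 0.0503]
ee_rot: [3.14, -0.003, 0.27]
ft_force: [-0.3, 1.3, -1.3]
gripper_width: 0.0678
grip_force: 23.6
```

Emit:
drive_tool:
  increments:
    - {"x": 0, "y": 0, "z": 0, "turn": 0, "claw": 0.7}
    - {"x": 0, "y": 0, "z": 0, "turn": 0, "claw": 0.7}
    - {"x": 0, "y": 0, "z": 0, "turn": 0, "claw": 1}
    - {"x": 0, "y": 0, "z": 0, "turn": 0, "claw": 1}
    - {"x": 0, "y": 0, "z": 0, "turn": 0, "claw": 1}
    - {"x": 0, "y": 0, "z": 0, "turn": 0.12, "claw": 1}
    - {"x": 0, "y": 0, "z": 0, "turn": 0.12, "claw": 1}
    - {"x": 0, "y": 0, "z": 0, "turn": 0.12, "claw": 1}

```text
time: 8.35
position: [0.5551, -0.0296, 0.0485]
ee_rot: [3.141, -0.0, 0.636]
ft_force: [0.8, -0.7, 0.3]
gripper_width: 0.0857
grip_force: 0.0
```

Emit:
drive_tool:
  increments:
    - {"x": 0, "y": 0, "z": 0, "turn": 0.12, "claw": 1}
    - {"x": 0, "y": 0, "z": 0, "turn": 0.12, "claw": 1}
    - {"x": 0, "y": 0, "z": 0, "turn": 0.12, "claw": 1}
    - {"x": 0, "y": 0, "z": 0, "turn": 0.12, "claw": 1}
    - {"x": 0, "y": 0, "z": 0, "turn": 0.12, "claw": 1}
    - {"x": 0, "y": 0, "z": 0, "turn": 0.12, "claw": 1}
    - {"x": 0, "y": 0, "z": 0, "turn": 0.12, "claw": 1}
    - {"x": 0, "y": 0, "z": 0, "turn": 0.12, "claw": 1}

```text
time: 9.02
position: [0.5551, -0.0296, 0.0485]
ee_rot: [3.141, 0.0, 1.596]
ft_force: [0.2, 0.4, -0.5]
gripper_width: 0.0856
grip_force: 0.0
```

Emit:
drive_tool:
  increments:
    - {"x": 0, "y": 0, "z": 0, "turn": 0.12, "claw": 1}
    - {"x": 0, "y": 0, "z": 0, "turn": 0, "claw": 1}
    - {"x": 0, "y": 0, "z": 0, "turn": 0, "claw": 0.85}
    - {"x": 0, "y": 0, "z": 0, "turn": 0, "claw": 0.7}
    - {"x": 0, "y": 0, "z": 0, "turn": 0, "claw": 0.7}
    - {"x": 0, "y": 0, "z": 0, "turn": 0, "claw": 0.7}
    - {"x": 0, "y": 0, "z": 0, "turn": 0, "claw": 0.7}
    - {"x": 0, "y": 0, "z": 0, "turn": 0, "claw": 0.7}

```text
time: 9.68
position: [0.5552, -0.0295, 0.0486]
ee_rot: [3.141, 0.0, 1.709]
ft_force: [1.2, 1.1, 3.1]
gripper_width: 0.067
grip_force: 23.0
```

Emit:
drive_tool:
  increments:
    - {"x": 0, "y": 0, "z": 0, "turn": 0, "claw": 1}
    - {"x": 0, "y": 0, "z": 0, "turn": 0, "claw": 1}
    - {"x": 0, "y": 0, "z": 0, "turn": 0, "claw": 1}
    - {"x": 0, "y": 0, "z": 0.02, "turn": 0, "claw": 1}
    - {"x": 0, "y": 0, "z": 0.04, "turn": 0, "claw": 1}
    - {"x": 0, "y": 0, "z": 0.04, "turn": 0, "claw": 1}
    - {"x": 0, "y": 0, "z": 0.02, "turn": 0, "claw": 1}
    - {"x": 0, "y": 0, "z": 0, "turn": 0, "claw": 1}

```text
time: 10.35
position: [0.5573, -0.0298, 0.1748]
ee_rot: [3.132, 0.003, 1.71]
ft_force: [0.7, 0.7, 0.8]
gripper_width: 0.0853
grip_force: 0.0
```

Emit:
drive_tool:
  increments:
    - {"x": -0.013, "y": 0.036, "z": 0, "turn": 0, "claw": 1}
    - {"x": -0.0137, "y": 0.037, "z": 0, "turn": 0, "claw": 1}
    - {"x": -0.0137, "y": 0.037, "z": 0, "turn": 0, "claw": 1}
    - {"x": -0.0137, "y": 0.037, "z": 0, "turn": 0, "claw": 1}
    - {"x": -0.0137, "y": 0.037, "z": 0, "turn": 0, "claw": 1}
    - {"x": -0.0137, "y": 0.037, "z": 0, "turn": 0, "claw": 1}
    - {"x": -0.0137, "y": 0.037, "z": 0, "turn": 0, "claw": 1}
    - {"x": -0.0137, "y": 0.0367, "z": 0, "turn": 0, "claw": 1}

```text
time: 11.02
position: [0.4447, 0.2666, 0.1675]
ee_rot: [-3.141, 0.0, 1.71]
ft_force: [0.6, 0.3, -0.3]
gripper_width: 0.0854
grip_force: 0.0
```

Emit:
drive_tool:
  increments:
    - {"x": 0, "y": 0, "z": 0, "turn": 0, "claw": 1}
    - {"x": 0, "y": 0, "z": 0, "turn": 0, "claw": 1}
    - {"x": 0, "y": 0, "z": 0, "turn": 0, "claw": 1}
    - {"x": 0, "y": 0, "z": 0, "turn": 0, "claw": 1}
    - {"x": 0, "y": 0, "z": 0, "turn": 0, "claw": 1}
    - {"x": 0, "y": 0, "z": 0, "turn": 0, "claw": 1}
    - {"x": 0, "y": 0, "z": 0, "turn": 0, "claw": 1}
    - {"x": 0, "y": 0, "z": 0, "turn": 0, "claw": 1}

```text
time: 11.68
position: [0.4463, 0.2647, 0.1684]
ee_rot: [3.141, 0.0, 1.709]
ft_force: [-1.4, 0.0, -0.4]
gripper_width: 0.0853
grip_force: 0.0
```

```bash
cat >> h.py <<'E'
def rim(f,guess):
    K,C,im=shot("wrist",f); g=cv2.cvtColor(im,cv2.COLOR_RGB2GRAY); e=w2pix(K,C,guess)
    m=(g>75).astype(np.uint8); m[300:]=0
    for c in cv2.findContours(m,cv2.RETR_EXTERNAL,cv2.CHAIN_APPROX_NONE)[0]:
        if cv2.contourArea(c)>800:
            (x,y),(a,b),t=cv2.fitEllipse(cv2.convexHull(c)); print("ell",np.round([x,y,a,b],1),pix2w(K,C,x,y,guess[2]).round(4))
    s=env.read_state(); print("pred",e.round(1),s["position"].round(4),s["ee_rot"].round(3),s["time"])
E
python3 -c "
from h import *
rim('w4',(.4462,.2651,.08))"
```

```text
ell [277.1 206.5  92.   93.7] [0.4428 0.2688 0.08  ]
ell [481.3 134.6  19.5 114.7] [0.5763 0.34   0.08  ]
ell [526.4 149.7  78.9 181.8] [0.6111 0.3343 0.08  ]
ell [-72.6 130.3 281.  587. ] [0.1953 0.2904 0.08  ]
ell [174.6 139.3  33.1  72.7] [0.3652 0.3076 0.08  ]
pred [280.9 211.7] [0.4463 0.2648 0.1683] [ 3.141 -0.     1.709] 11.7333
```

View pics/w4.png

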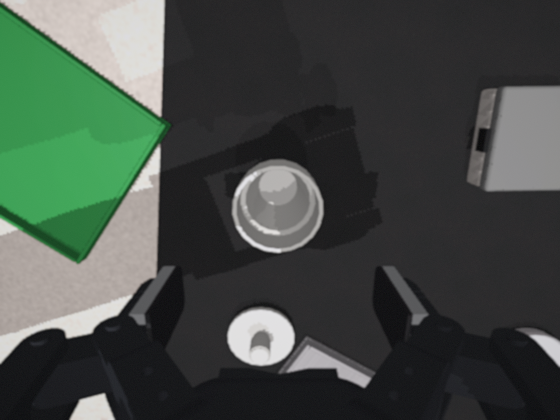

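The cup_b rim is at (277,206) → (0.443,0.269), so I shift by (-0.0035,+0.004). The cover is at (260,335) and the slide box is well clear to the right.

Emit:
drive_tool:
  increments:
    - {"x": -0.0035, "y": 0.004, "z": -0.03, "turn": 0, "claw": 1}
    - {"x": 0, "y": 0, "z": -0.03, "turn": 0, "claw": 1}
    - {"x": 0, "y": 0, "z": -0.03, "turn": 0, "claw": 1}
    - {"x": 0, "y": 0, "z": -0.024, "turn": 0, "claw": 1}
    - {"x": 0, "y": 0, "z": -0.01, "turn": 0, "claw": 1}
    - {"x": 0, "y": 0, "z": 0, "turn": 0, "claw": 1}
    - {"x": 0, "y": 0, "z": 0, "turn": 0, "claw": 0.85}
    - {"x": 0, "y": 0, "z": 0, "turn": 0, "claw": 0.7}

```text
time: 12.4
position: [0.4438, 0.2698, 0.0465]
ee_rot: [3.138, -0.001, 1.71]
ft_force: [0.9, 1.0, -0.2]
gripper_width: 0.0665
grip_force: 24.3
```

Emit:
drive_tool:
  increments:
    - {"x": 0, "y": 0, "z": 0, "turn": 0, "claw": 0.7}
    - {"x": 0, "y": 0, "z": 0, "turn": 0, "claw": 0.7}
    - {"x": 0, "y": 0, "z": 0, "turn": 0, "claw": 1}
    - {"x": 0, "y": 0, "z": 0, "turn": 0, "claw": 1}
    - {"x": 0, "y": 0, "z": 0, "turn": 0, "claw": 1}
    - {"x": 0, "y": 0, "z": 0, "turn": -0.12, "claw": 1}
    - {"x": 0, "y": 0, "z": 0, "turn": -0.12, "claw": 1}
    - {"x": 0, "y": 0, "z": 0, "turn": -0.12, "claw": 1}

```text
time: 13.07
position: [0.4424, 0.2691, 0.0442]
ee_rot: [-3.141, 0.0, 1.344]
ft_force: [-0.4, -0.5, 0.5]
gripper_width: 0.085
grip_force: 0.0
```

Emit:
drive_tool:
  increments:
    - {"x": 0, "y": 0, "z": 0, "turn": -0.12, "claw": 1}
    - {"x": 0, "y": 0, "z": 0, "turn": -0.12, "claw": 1}
    - {"x": 0, "y": 0, "z": 0, "turn": -0.12, "claw": 1}
    - {"x": 0, "y": 0, "z": 0, "turn": -0.12, "claw": 1}
    - {"x": 0, "y": 0, "z": 0, "turn": -0.12, "claw": 1}
    - {"x": 0, "y": 0, "z": 0, "turn": -0.12, "claw": 1}
    - {"x": 0, "y": 0, "z": 0, "turn": -0.12, "claw": 1}
    - {"x": 0, "y": 0, "z": 0, "turn": -0.12, "claw": 1}

```text
time: 13.73
position: [0.4424, 0.2691, 0.0442]
ee_rot: [3.141, 0.0, 0.384]
ft_force: [-0.2, -0.5, -0.6]
gripper_width: 0.0853
grip_force: 0.0
```

Emit:
drive_tool:
  increments:
    - {"x": 0, "y": 0, "z": 0, "turn": -0.12, "claw": 1}
    - {"x": 0, "y": 0, "z": 0, "turn": 0, "claw": 1}
    - {"x": 0, "y": 0, "z": 0, "turn": 0, "claw": 0.85}
    - {"x": 0, "y": 0, "z": 0, "turn": 0, "claw": 0.6}
    - {"x": 0, "y": 0, "z": 0, "turn": 0, "claw": 0.5}
    - {"x": 0, "y": 0, "z": 0, "turn": 0, "claw": 0.5}
    - {"x": 0, "y": 0, "z": 0, "turn": 0, "claw": 0.5}
    - {"x": 0, "y": 0, "z": 0, "turn": 0, "claw": 0.5}
  grip_force: 30

```text
time: 14.4
position: [0.4427, 0.2692, 0.0446]
ee_rot: [3.141, -0.0, 0.27]
ft_force: [0.3, -1.9, 2.7]
gripper_width: 0.0675
grip_force: 34.1
```

Emit:
drive_tool:
  increments:
    - {"x": 0, "y": 0, "z": 0.01, "turn": 0, "claw": 0.5}
    - {"x": 0, "y": 0, "z": 0.025, "turn": 0, "claw": 0.5}
    - {"x": 0, "y": 0, "z": 0.035, "turn": 0, "claw": 0.5}
    - {"x": 0, "y": 0, "z": 0.03, "turn": 0, "claw": 0.5}
    - {"x": 0, "y": 0, "z": 0.02, "turn": 0, "claw": 0.5}
    - {"x": 0.004, "y": -0.01, "z": 0, "turn": 0, "claw": 0.5}
    - {"x": 0.0088, "y": -0.0235, "z": 0, "turn": 0, "claw": 0.5}
    - {"x": 0.012, "y": -0.032, "z": 0, "turn": 0, "claw": 0.5}

```text
time: 15.07
position: [0.4667, 0.2039, 0.164]
ee_rot: [-3.141, 0.001, 0.273]
ft_force: [0.9, 0.8, -0.5]
gripper_width: 0.0674
grip_force: 34.3
```

Emit:
drive_tool:
  increments:
    - {"x": 0.014, "y": -0.037, "z": 0, "turn": 0, "claw": 0.5}
    - {"x": 0.014, "y": -0.037, "z": 0, "turn": 0, "claw": 0.5}
    - {"x": 0.014, "y": -0.037, "z": 0, "turn": 0, "claw": 0.5}
    - {"x": 0.014, "y": -0.037, "z": 0, "turn": 0, "claw": 0.5}
    - {"x": 0.014, "y": -0.037, "z": 0, "turn": 0, "claw": 0.5}
    - {"x": 0.01, "y": -0.028, "z": 0, "turn": 0, "claw": 0.5}
    - {"x": 0.006, "y": -0.015, "z": 0, "turn": 0, "claw": 0.5}
    - {"x": 0.002, "y": -0.005, "z": 0, "turn": 0, "claw": 0.5}

```text
time: 15.73
position: [0.5552, -0.0322, 0.1631]
ee_rot: [-3.141, 0.002, 0.267]
ft_force: [-0.5, 0.3, -0.5]
gripper_width: 0.0671
grip_force: 34.3
```

Emit:
drive_tool:
  increments:
    - {"x": 0, "y": 0, "z": 0, "turn": 0, "claw": 0.5}
    - {"x": 0, "y": 0, "z": 0, "turn": 0, "claw": 0.5}
    - {"x": 0, "y": 0, "z": 0, "turn": 0, "claw": 0.5}
    - {"x": 0, "y": 0, "z": 0, "turn": 0, "claw": 0.5}
    - {"x": 0, "y": 0, "z": 0, "turn": 0, "claw": 0.5}
    - {"x": 0, "y": 0, "z": 0, "turn": 0, "claw": 0.5}
    - {"x": 0, "y": 0, "z": 0, "turn": 0, "claw": 0.5}
    - {"x": 0, "y": 0, "z": 0, "turn": 0, "claw": 0.5}

```text
time: 16.4
position: [0.5553, -0.029, 0.1644]
ee_rot: [3.141, -0.0, 0.27]
ft_force: [0.3, -0.5, -1.7]
gripper_width: 0.0675
grip_force: 34.3
```

Emit:
drive_tool:
  increments:
    - {"x": 0, "y": -0.0005, "z": -0.01, "turn": 0, "claw": 0.5}
    - {"x": 0, "y": 0, "z": -0.015, "turn": 0, "claw": 0.5}
    - {"x": 0, "y": 0, "z": -0.015, "turn": 0, "claw": 0.5}
    - {"x": 0, "y": 0, "z": -0.015, "turn": 0, "claw": 0.5}
    - {"x": 0, "y": 0, "z": -0.01, "turn": 0, "claw": 0.5}
    - {"x": 0, "y": 0, "z": -0.005, "turn": 0, "claw": 0.5}
    - {"x": 0, "y": 0, "z": 0, "turn": 0, "claw": 0.5}
    - {"x": 0, "y": 0, "z": 0, "turn": 0, "claw": 0.5}

```text
time: 17.07
position: [0.5555, -0.0299, 0.0946]
ee_rot: [3.141, -0.0, 0.27]
ft_force: [0.4, -0.8, -0.9]
gripper_width: 0.0678
grip_force: 34.3
```

Emit:
drive_tool:
  increments:
    - {"x": 0, "y": 0, "z": -0.004, "turn": 0, "claw": 0.5}
    - {"x": 0, "y": 0, "z": -0.003, "turn": 0, "claw": 0.5}
    - {"x": 0, "y": 0, "z": -0.003, "turn": 0, "claw": 0.5}
    - {"x": 0, "y": 0, "z": -0.002, "turn": 0, "claw": 0.5}
    - {"x": 0, "y": 0, "z": 0, "turn": 0, "claw": 0.5}
    - {"x": 0, "y": 0, "z": 0, "turn": 0, "claw": 0.5}
    - {"x": 0, "y": 0, "z": 0, "turn": 0, "claw": 0.5}
    - {"x": 0, "y": 0, "z": 0, "turn": 0, "claw": 0.5}

```text
time: 17.73
position: [0.5555, -0.0298, 0.0825]
ee_rot: [3.141, -0.0, 0.27]
ft_force: [0.0, 0.1, -0.4]
gripper_width: 0.0673
grip_force: 34.3
```

Emit:
drive_tool:
  increments:
    - {"x": 0, "y": 0, "z": -0.001, "turn": 0, "claw": 0.5}
    - {"x": 0, "y": 0, "z": -0.001, "turn": 0, "claw": 0.5}
    - {"x": 0, "y": 0, "z": -0.001, "turn": 0, "claw": 0.5}
    - {"x": 0, "y": 0, "z": -0.001, "turn": 0, "claw": 0.5}
    - {"x": 0, "y": 0, "z": -0.0005, "turn": 0, "claw": 0.5}
    - {"x": 0, "y": 0, "z": 0, "turn": 0, "claw": 0.5}
    - {"x": 0, "y": 0, "z": 0, "turn": 0, "claw": 0.5}
    - {"x": 0, "y": 0, "z": 0, "turn": 0, "claw": 0.5}

```text
time: 18.4
position: [0.5556, -0.0294, 0.0788]
ee_rot: [-3.141, -0.001, 0.27]
ft_force: [-1.6, 2.6, 5.8]
gripper_width: 0.0673
grip_force: 34.7
```

Contact came at the expected height, so cup_b is seated. Release, rise and go to cup_c.

Emit:
drive_tool:
  increments:
    - {"x": 0, "y": 0, "z": 0, "turn": 0, "claw": 1}
    - {"x": 0, "y": 0, "z": 0, "turn": 0, "claw": 1}
    - {"x": 0, "y": 0, "z": 0, "turn": 0, "claw": 1}
    - {"x": 0, "y": 0, "z": 0, "turn": 0, "claw": 1}
    - {"x": 0, "y": 0, "z": 0.02, "turn": 0, "claw": 1}
    - {"x": 0, "y": 0, "z": 0.03, "turn": 0, "claw": 1}
    - {"x": 0, "y": 0, "z": 0.03, "turn": 0, "claw": 1}
    - {"x": 0, "y": 0, "z": 0.01, "turn": 0, "claw": 1}

```text
time: 19.07
position: [0.557, -0.0301, 0.1728]
ee_rot: [3.139, -0.006, 0.27]
ft_force: [0.1, 0.6, 1.2]
gripper_width: 0.0851
grip_force: 0.0
```

Emit:
drive_tool:
  increments:
    - {"x": -0.013, "y": -0.035, "z": 0, "turn": 0, "claw": 1}
    - {"x": -0.0145, "y": -0.036, "z": 0, "turn": 0, "claw": 1}
    - {"x": -0.0145, "y": -0.036, "z": 0, "turn": 0, "claw": 1}
    - {"x": -0.0145, "y": -0.036, "z": 0, "turn": 0, "claw": 1}
    - {"x": -0.0145, "y": -0.036, "z": 0, "turn": 0, "claw": 1}
    - {"x": -0.0145, "y": -0.036, "z": 0, "turn": 0, "claw": 1}
    - {"x": -0.0145, "y": -0.036, "z": 0, "turn": 0, "claw": 1}
    - {"x": -0.013, "y": -0.0345, "z": 0, "turn": 0, "claw": 1}

```text
time: 19.73
position: [0.4411, -0.3171, 0.1673]
ee_rot: [-3.142, 0.0, 0.269]
ft_force: [1.3, 0.1, -0.5]
gripper_width: 0.0854
grip_force: 0.0
```

Emit:
drive_tool:
  increments:
    - {"x": 0, "y": 0, "z": 0, "turn": 0, "claw": 1}
    - {"x": 0, "y": 0, "z": 0, "turn": 0, "claw": 1}
    - {"x": 0, "y": 0, "z": 0, "turn": 0, "claw": 1}
    - {"x": 0, "y": 0, "z": 0, "turn": 0, "claw": 1}
    - {"x": 0, "y": 0, "z": 0, "turn": 0, "claw": 1}
    - {"x": 0, "y": 0, "z": 0, "turn": 0, "claw": 1}
    - {"x": 0, "y": 0, "z": 0, "turn": 0, "claw": 1}
    - {"x": 0, "y": 0, "z": 0, "turn": 0, "claw": 1}

```text
time: 20.4
position: [0.4426, -0.3149, 0.1679]
ee_rot: [3.141, -0.0, 0.271]
ft_force: [0.4, -0.2, -0.1]
gripper_width: 0.0856
grip_force: 0.0
```

```bash
python3 -c "
from h import *
rim('w5',(.4422,-.315,.08))
K,C,im=shot('side','s2'); cv2.imwrite('pics/s2c.png',cv2.resize(im[130:300,180:400,::-1],None,fx=3,fy=3))"
```

```text
ell [178.6 266.1   7.6  11.1] [ 0.3773 -0.2517  0.08  ]
ell [ 76.1 259.8 150.  186.5] [ 0.3614 -0.1736  0.08  ]
ell [273.9 204.6  92.2  94. ] [ 0.446  -0.3107  0.08  ]
ell [ 492.3  323.4   99.1 1314.4] [ 0.3944 -0.5141  0.08  ]
ell [-47.  242.5  33.6 246.3] [ 0.3511 -0.0814  0.08  ]
pred [278.2 210.8] [ 0.4426 -0.315   0.1678] [ 3.141 -0.     0.27 ] 20.45
```

View pics/s2c.png

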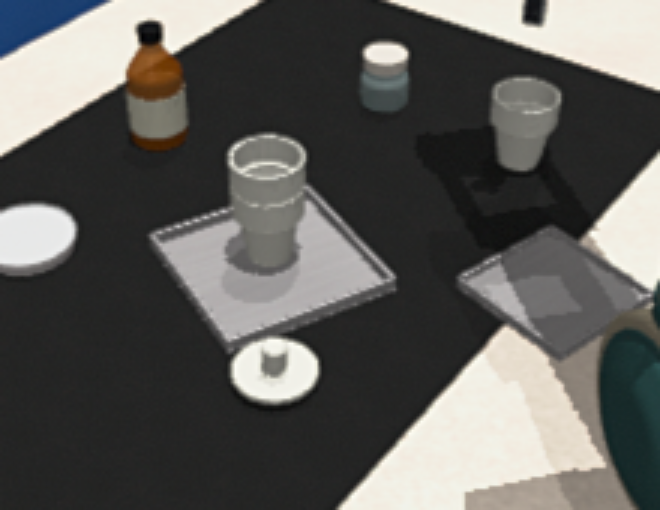

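The side crop shows cup_b seated in cup_a at (265,205), the cover standing at (275,370) and cup_c at (525,125). The wrist fit puts cup_c at (0.446,-0.311).

Emit:
drive_tool:
  increments:
    - {"x": 0.0035, "y": 0.004, "z": -0.03, "turn": 0, "claw": 1}
    - {"x": 0, "y": 0, "z": -0.03, "turn": 0, "claw": 1}
    - {"x": 0, "y": 0, "z": -0.03, "turn": 0, "claw": 1}
    - {"x": 0, "y": 0, "z": -0.024, "turn": 0, "claw": 1}
    - {"x": 0, "y": 0, "z": -0.01, "turn": 0, "claw": 1}
    - {"x": 0, "y": 0, "z": 0, "turn": 0, "claw": 1}
    - {"x": 0, "y": 0, "z": 0, "turn": 0, "claw": 0.85}
    - {"x": 0, "y": 0, "z": 0, "turn": 0, "claw": 0.7}
  grip_force: 20

```text
time: 21.17
position: [0.4469, -0.3121, 0.0461]
ee_rot: [3.139, -0.002, 0.27]
ft_force: [-0.6, -0.1, -0.3]
gripper_width: 0.0677
grip_force: 22.8
```

Emit:
drive_tool:
  increments:
    - {"x": 0, "y": 0, "z": 0, "turn": 0, "claw": 0.7}
    - {"x": 0, "y": 0, "z": 0, "turn": 0, "claw": 0.7}
    - {"x": 0, "y": 0, "z": 0, "turn": 0, "claw": 1}
    - {"x": 0, "y": 0, "z": 0, "turn": 0, "claw": 1}
    - {"x": 0, "y": 0, "z": 0, "turn": 0, "claw": 1}
    - {"x": 0, "y": 0, "z": 0, "turn": 0.12, "claw": 1}
    - {"x": 0, "y": 0, "z": 0, "turn": 0.12, "claw": 1}
    - {"x": 0, "y": 0, "z": 0, "turn": 0.12, "claw": 1}

```text
time: 21.83
position: [0.4457, -0.3113, 0.0437]
ee_rot: [-3.141, 0.0, 0.636]
ft_force: [-0.2, 0.2, -0.8]
gripper_width: 0.0854
grip_force: 0.0
```

Emit:
drive_tool:
  increments:
    - {"x": 0, "y": 0, "z": 0, "turn": 0.12, "claw": 1}
    - {"x": 0, "y": 0, "z": 0, "turn": 0.12, "claw": 1}
    - {"x": 0, "y": 0, "z": 0, "turn": 0.12, "claw": 1}
    - {"x": 0, "y": 0, "z": 0, "turn": 0.12, "claw": 1}
    - {"x": 0, "y": 0, "z": 0, "turn": 0.12, "claw": 1}
    - {"x": 0, "y": 0, "z": 0, "turn": 0.12, "claw": 1}
    - {"x": 0, "y": 0, "z": 0, "turn": 0.12, "claw": 1}
    - {"x": 0, "y": 0, "z": 0, "turn": 0.12, "claw": 1}

```text
time: 22.5
position: [0.4458, -0.3113, 0.0437]
ee_rot: [-3.141, -0.0, 1.596]
ft_force: [0.2, -0.5, 0.5]
gripper_width: 0.0856
grip_force: 0.0
```

Emit:
drive_tool:
  increments:
    - {"x": 0, "y": 0, "z": 0, "turn": 0.12, "claw": 1}
    - {"x": 0, "y": 0, "z": 0, "turn": 0, "claw": 1}
    - {"x": 0, "y": 0, "z": 0, "turn": 0, "claw": 0.85}
    - {"x": 0, "y": 0, "z": 0, "turn": 0, "claw": 0.6}
    - {"x": 0, "y": 0, "z": 0, "turn": 0, "claw": 0.5}
    - {"x": 0, "y": 0, "z": 0, "turn": 0, "claw": 0.5}
    - {"x": 0, "y": 0, "z": 0, "turn": 0, "claw": 0.5}
    - {"x": 0, "y": 0, "z": 0, "turn": 0, "claw": 0.5}
  grip_force: 30

```text
time: 23.17
position: [0.446, -0.3115, 0.0441]
ee_rot: [3.141, 0.0, 1.709]
ft_force: [-0.8, 0.4, 3.0]
gripper_width: 0.0671
grip_force: 34.2
```

Emit:
drive_tool:
  increments:
    - {"x": 0, "y": 0, "z": 0.015, "turn": 0, "claw": 0.5}
    - {"x": 0, "y": 0, "z": 0.03, "turn": 0, "claw": 0.5}
    - {"x": 0, "y": 0, "z": 0.04, "turn": 0, "claw": 0.5}
    - {"x": 0, "y": 0, "z": 0.035, "turn": 0, "claw": 0.5}
    - {"x": 0, "y": 0, "z": 0.02, "turn": 0, "claw": 0.5}
    - {"x": 0.0039, "y": 0.01, "z": 0, "turn": 0, "claw": 0.5}
    - {"x": 0.0085, "y": 0.022, "z": 0, "turn": 0, "claw": 0.5}
    - {"x": 0.0117, "y": 0.03, "z": 0, "turn": 0, "claw": 0.5}

```text
time: 23.83
position: [0.4693, -0.2493, 0.1825]
ee_rot: [-3.14, -0.001, 1.707]
ft_force: [0.8, -0.6, -1.3]
gripper_width: 0.0675
grip_force: 34.4
```

Emit:
drive_tool:
  increments:
    - {"x": 0.0136, "y": 0.035, "z": 0, "turn": 0, "claw": 0.5}
    - {"x": 0.0136, "y": 0.035, "z": 0, "turn": 0, "claw": 0.5}
    - {"x": 0.0136, "y": 0.035, "z": 0, "turn": 0, "claw": 0.5}
    - {"x": 0.0136, "y": 0.035, "z": 0, "turn": 0, "claw": 0.5}
    - {"x": 0.0136, "y": 0.035, "z": 0, "turn": 0, "claw": 0.5}
    - {"x": 0.0105, "y": 0.027, "z": 0, "turn": 0, "claw": 0.5}
    - {"x": 0.0054, "y": 0.014, "z": 0, "turn": 0, "claw": 0.5}
    - {"x": 0.0015, "y": 0.004, "z": 0, "turn": 0, "claw": 0.5}

```text
time: 24.5
position: [0.5552, -0.0262, 0.1818]
ee_rot: [-3.139, -0.002, 1.713]
ft_force: [0.1, -0.7, -1.8]
gripper_width: 0.0674
grip_force: 34.4
```

Emit:
drive_tool:
  increments:
    - {"x": 0, "y": 0, "z": 0, "turn": 0, "claw": 0.5}
    - {"x": 0, "y": 0, "z": 0, "turn": 0, "claw": 0.5}
    - {"x": 0, "y": 0, "z": 0, "turn": 0, "claw": 0.5}
    - {"x": 0, "y": 0, "z": 0, "turn": 0, "claw": 0.5}
    - {"x": 0, "y": 0, "z": 0, "turn": 0, "claw": 0.5}
    - {"x": 0, "y": 0, "z": 0, "turn": 0, "claw": 0.5}
    - {"x": 0, "y": 0, "z": 0, "turn": 0, "claw": 0.5}
    - {"x": 0, "y": 0, "z": 0, "turn": 0, "claw": 0.5}

```text
time: 25.17
position: [0.5553, -0.0296, 0.1839]
ee_rot: [3.141, 0.0, 1.709]
ft_force: [0.9, 0.3, -1.6]
gripper_width: 0.0671
grip_force: 34.4
```

Emit:
drive_tool:
  increments:
    - {"x": 0, "y": 0, "z": -0.01, "turn": 0, "claw": 0.5}
    - {"x": 0, "y": 0, "z": -0.015, "turn": 0, "claw": 0.5}
    - {"x": 0, "y": 0, "z": -0.015, "turn": 0, "claw": 0.5}
    - {"x": 0, "y": 0, "z": -0.012, "turn": 0, "claw": 0.5}
    - {"x": 0, "y": 0, "z": -0.008, "turn": 0, "claw": 0.5}
    - {"x": 0, "y": 0, "z": -0.006, "turn": 0, "claw": 0.5}
    - {"x": 0, "y": 0, "z": -0.004, "turn": 0, "claw": 0.5}
    - {"x": 0, "y": 0, "z": 0, "turn": 0, "claw": 0.5}

```text
time: 25.83
position: [0.5552, -0.0293, 0.1132]
ee_rot: [-3.141, -0.0, 1.71]
ft_force: [-0.8, -0.0, -1.0]
gripper_width: 0.0674
grip_force: 34.4
```

Emit:
drive_tool:
  increments:
    - {"x": 0, "y": 0, "z": -0.001, "turn": 0, "claw": 0.5}
    - {"x": 0, "y": 0, "z": -0.001, "turn": 0, "claw": 0.5}
    - {"x": 0, "y": 0, "z": -0.001, "turn": 0, "claw": 0.5}
    - {"x": 0, "y": 0, "z": 0, "turn": 0, "claw": 0.5}
    - {"x": 0, "y": 0, "z": 0, "turn": 0, "claw": 0.5}
    - {"x": 0, "y": 0, "z": 0, "turn": 0, "claw": 0.5}
    - {"x": 0, "y": 0, "z": 0, "turn": 0, "claw": 0.5}
    - {"x": 0, "y": 0, "z": 0, "turn": 0, "claw": 0.5}

```text
time: 26.5
position: [0.5554, -0.0293, 0.1109]
ee_rot: [3.141, 0.0, 1.71]
ft_force: [0.5, 0.1, -1.9]
gripper_width: 0.0672
grip_force: 34.4
```

Emit:
drive_tool:
  increments:
    - {"x": 0, "y": 0, "z": -0.001, "turn": 0, "claw": 0.5}
    - {"x": 0, "y": 0, "z": -0.001, "turn": 0, "claw": 0.5}
    - {"x": 0, "y": 0, "z": -0.0007, "turn": 0, "claw": 0.5}
    - {"x": 0, "y": 0, "z": -0.0005, "turn": 0, "claw": 0.5}
    - {"x": 0, "y": 0, "z": 0, "turn": 0, "claw": 0.5}
    - {"x": 0, "y": 0, "z": 0, "turn": 0, "claw": 0.5}
    - {"x": 0, "y": 0, "z": 0, "turn": 0, "claw": 0.5}
    - {"x": 0, "y": 0, "z": 0, "turn": 0, "claw": 0.5}

```text
time: 27.17
position: [0.5557, -0.0293, 0.1081]
ee_rot: [3.14, 0.0, 1.71]
ft_force: [1.5, 1.2, 1.7]
gripper_width: 0.0674
grip_force: 34.7
```

Cup_c is seated. Release and go back to the cover, keeping this yaw so that it centres on the other axis.

Emit:
drive_tool:
  increments:
    - {"x": 0, "y": 0, "z": 0, "turn": 0, "claw": 1}
    - {"x": 0, "y": 0, "z": 0, "turn": 0, "claw": 1}
    - {"x": 0, "y": 0, "z": 0, "turn": 0, "claw": 1}
    - {"x": 0, "y": 0, "z": 0, "turn": 0, "claw": 1}
    - {"x": 0, "y": 0, "z": 0.02, "turn": 0, "claw": 1}
    - {"x": 0, "y": 0, "z": 0.03, "turn": 0, "claw": 1}
    - {"x": 0, "y": 0, "z": 0.03, "turn": 0, "claw": 1}
    - {"x": 0, "y": 0, "z": 0.01, "turn": 0, "claw": 1}

```text
time: 27.83
position: [0.5567, -0.0295, 0.2026]
ee_rot: [3.135, 0.002, 1.71]
ft_force: [-0.1, -0.3, 0.8]
gripper_width: 0.0857
grip_force: 0.0
```

Emit:
drive_tool:
  increments:
    - {"x": -0.02, "y": 0.024, "z": 0, "turn": 0, "claw": 1}
    - {"x": -0.022, "y": 0.0265, "z": 0, "turn": 0, "claw": 0.6}
    - {"x": -0.022, "y": 0.0265, "z": 0, "turn": 0, "claw": 0.6}
    - {"x": -0.022, "y": 0.0265, "z": 0, "turn": 0, "claw": 0.6}
    - {"x": -0.02, "y": 0.024, "z": 0, "turn": 0, "claw": 0.6}
    - {"x": 0, "y": 0, "z": -0.02, "turn": 0, "claw": 0.6}
    - {"x": 0, "y": 0, "z": -0.03, "turn": 0, "claw": 0.6}
    - {"x": 0, "y": 0, "z": 0, "turn": 0, "claw": 0.6}

```text
time: 28.5
position: [0.4463, 0.0982, 0.1422]
ee_rot: [-3.133, 0.0, 1.711]
ft_force: [-1.6, -0.5, -1.5]
gripper_width: 0.0513
grip_force: 0.0
```

Emit:
drive_tool:
  increments:
    - {"x": 0, "y": 0, "z": 0, "turn": 0, "claw": 0.6}
    - {"x": 0, "y": 0, "z": 0, "turn": 0, "claw": 0.6}
    - {"x": 0, "y": 0, "z": 0, "turn": 0, "claw": 0.6}
    - {"x": 0, "y": 0, "z": 0, "turn": 0, "claw": 0.6}
    - {"x": 0, "y": 0, "z": 0, "turn": 0, "claw": 0.6}
    - {"x": 0, "y": 0, "z": 0, "turn": 0, "claw": 0.6}
    - {"x": 0, "y": 0, "z": 0, "turn": 0, "claw": 0.6}
    - {"x": 0, "y": 0, "z": 0, "turn": 0, "claw": 0.6}

```text
time: 29.17
position: [0.4494, 0.0981, 0.1478]
ee_rot: [3.141, 0.0, 1.71]
ft_force: [0.3, -1.3, -0.4]
gripper_width: 0.0511
grip_force: 0.0
```

```bash
python3 -c "
from h import *
s=env.read_state(); print(s['position'],s['ee_rot'])
K,C,im=shot('wrist','w6'); print(w2pix(K,C,(.4496,.0982,.042)),w2pix(K,C,(.4496,.0982,.015)))
K,C,im2=shot('side','s3'); a=cv2.resize(im2[140:260,220:340],(480,480)); 
cv2.imwrite('pics/m6.png',np.hstack([a,im[0:350,100:420][:, :],][:1]+[cv2.resize(im[60:360,180:380],(320,480))])[:,:,::-1])"
```

```text
[0.44941638 0.09814823 0.14775714] [3.14133918e+00 5.86972870e-06 1.70969890e+00]
[281.06611223 205.40335419] [280.81069189 196.36297816]
```

View pics/m6.png

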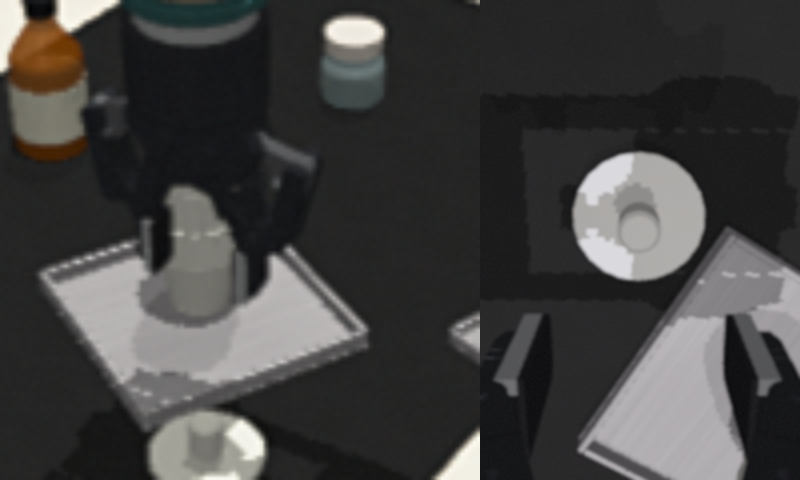

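The knob top is at (279,204) in the wrist image, within 1.5 mm of the prediction. In the side view the stack stands behind the gripper. Grip the knob.

Emit:
drive_tool:
  increments:
    - {"x": -0.0005, "y": 0, "z": -0.02, "turn": 0, "claw": 0.6}
    - {"x": 0, "y": 0, "z": -0.03, "turn": 0, "claw": 0.6}
    - {"x": 0, "y": 0, "z": -0.03, "turn": 0, "claw": 0.6}
    - {"x": 0, "y": 0, "z": -0.025, "turn": 0, "claw": 0.6}
    - {"x": 0, "y": 0, "z": -0.014, "turn": 0, "claw": 0.6}
    - {"x": 0, "y": 0, "z": -0.006, "turn": 0, "claw": 0.6}
    - {"x": 0, "y": 0, "z": 0, "turn": 0, "claw": 0.6}
    - {"x": 0, "y": 0, "z": 0, "turn": 0, "claw": 0.6}
  grip_force: 25

```text
time: 29.93
position: [0.4494, 0.0982, 0.0234]
ee_rot: [3.141, 0.0, 1.71]
ft_force: [0.6, -0.7, 0.2]
gripper_width: 0.0512
grip_force: 0.0
```

Emit:
drive_tool:
  increments:
    - {"x": 0, "y": 0, "z": 0, "turn": 0, "claw": 0}
    - {"x": 0, "y": 0, "z": 0, "turn": 0, "claw": 0}
    - {"x": 0, "y": 0, "z": 0, "turn": 0, "claw": 0}
    - {"x": 0, "y": 0, "z": 0, "turn": 0, "claw": 0}
    - {"x": 0, "y": 0, "z": 0, "turn": 0, "claw": 0}
    - {"x": 0, "y": 0, "z": 0, "turn": 0, "claw": 0}
    - {"x": 0, "y": 0, "z": 0, "turn": 0, "claw": 0}
    - {"x": 0, "y": 0, "z": 0, "turn": 0, "claw": 0}

```text
time: 30.6
position: [0.4497, 0.0983, 0.0239]
ee_rot: [3.139, 0.0, 1.71]
ft_force: [-0.6, 1.3, 6.8]
gripper_width: 0.0207
grip_force: 25.1
```

Emit:
drive_tool:
  increments:
    - {"x": 0, "y": 0, "z": 0.01, "turn": 0, "claw": 0}
    - {"x": 0, "y": 0, "z": 0.025, "turn": 0, "claw": 0}
    - {"x": 0, "y": 0, "z": 0.035, "turn": 0, "claw": 0}
    - {"x": 0, "y": 0, "z": 0.035, "turn": 0, "claw": 0}
    - {"x": 0, "y": 0, "z": 0.03, "turn": 0, "claw": 0}
    - {"x": 0, "y": 0, "z": 0.02, "turn": 0, "claw": 0}
    - {"x": 0, "y": 0, "z": 0.01, "turn": 0, "claw": 0}
    - {"x": 0.0048, "y": -0.0057, "z": 0, "turn": 0, "claw": 0}

```text
time: 31.27
position: [0.4543, 0.093, 0.1902]
ee_rot: [3.137, -0.0, 1.711]
ft_force: [0.0, -0.1, -0.9]
gripper_width: 0.0207
grip_force: 24.8
```

Emit:
drive_tool:
  increments:
    - {"x": 0.012, "y": -0.0145, "z": 0, "turn": 0, "claw": 0}
    - {"x": 0.019, "y": -0.023, "z": 0, "turn": 0, "claw": 0}
    - {"x": 0.022, "y": -0.0265, "z": 0, "turn": 0, "claw": 0}
    - {"x": 0.022, "y": -0.0265, "z": 0, "turn": 0, "claw": 0}
    - {"x": 0.015, "y": -0.018, "z": 0, "turn": 0, "claw": 0}
    - {"x": 0.008, "y": -0.0097, "z": 0, "turn": 0, "claw": 0}
    - {"x": 0.003, "y": -0.0038, "z": 0, "turn": 0, "claw": 0}
    - {"x": 0, "y": 0, "z": 0, "turn": 0, "claw": 0}

```text
time: 31.93
position: [0.5543, -0.0305, 0.1854]
ee_rot: [-3.138, -0.001, 1.708]
ft_force: [-0.2, 0.5, -0.4]
gripper_width: 0.0207
grip_force: 24.8
```

Emit:
drive_tool:
  increments:
    - {"x": 0, "y": 0, "z": 0, "turn": 0, "claw": 0}
    - {"x": 0, "y": 0, "z": 0, "turn": 0, "claw": 0}
    - {"x": 0, "y": 0, "z": 0, "turn": 0, "claw": 0}
    - {"x": 0, "y": 0, "z": 0, "turn": 0, "claw": 0}
    - {"x": 0, "y": 0, "z": 0, "turn": 0, "claw": 0}
    - {"x": 0, "y": 0, "z": 0, "turn": 0, "claw": 0}
    - {"x": 0, "y": 0, "z": 0, "turn": 0, "claw": 0}
    - {"x": 0, "y": 0, "z": 0, "turn": 0, "claw": 0}

```text
time: 32.6
position: [0.5546, -0.0294, 0.1877]
ee_rot: [3.141, 0.0, 1.71]
ft_force: [0.3, -0.5, -1.0]
gripper_width: 0.0209
grip_force: 24.8
```

Emit:
drive_tool:
  increments:
    - {"x": 0.0009, "y": 0, "z": -0.005, "turn": 0, "claw": 0}
    - {"x": 0, "y": 0, "z": -0.006, "turn": 0, "claw": 0}
    - {"x": 0, "y": 0, "z": -0.006, "turn": 0, "claw": 0}
    - {"x": 0, "y": 0, "z": -0.005, "turn": 0, "claw": 0}
    - {"x": 0, "y": 0, "z": -0.003, "turn": 0, "claw": 0}
    - {"x": 0, "y": 0, "z": -0.001, "turn": 0, "claw": 0}
    - {"x": 0, "y": 0, "z": 0, "turn": 0, "claw": 0}
    - {"x": 0, "y": 0, "z": 0, "turn": 0, "claw": 0}

```text
time: 33.27
position: [0.5556, -0.0295, 0.1618]
ee_rot: [3.141, 0.0, 1.71]
ft_force: [0.1, -0.3, -1.2]
gripper_width: 0.0209
grip_force: 24.8
```

Emit:
drive_tool:
  increments:
    - {"x": 0, "y": 0, "z": -0.001, "turn": 0, "claw": 0}
    - {"x": 0, "y": 0, "z": -0.001, "turn": 0, "claw": 0}
    - {"x": 0, "y": 0, "z": -0.001, "turn": 0, "claw": 0}
    - {"x": 0, "y": 0, "z": 0, "turn": 0, "claw": 0}
    - {"x": 0, "y": 0, "z": 0, "turn": 0, "claw": 0}
    - {"x": 0, "y": 0, "z": 0, "turn": 0, "claw": 0}
    - {"x": 0, "y": 0, "z": 0, "turn": 0, "claw": 0}
    - {"x": 0, "y": 0, "z": 0, "turn": 0, "claw": 0}

```text
time: 33.93
position: [0.5556, -0.0295, 0.1587]
ee_rot: [3.141, 0.0, 1.71]
ft_force: [-0.2, 0.8, -0.7]
gripper_width: 0.0206
grip_force: 24.8
```

Emit:
drive_tool:
  increments:
    - {"x": 0, "y": 0, "z": -0.0007, "turn": 0, "claw": 0}
    - {"x": 0, "y": 0, "z": -0.0007, "turn": 0, "claw": 0}
    - {"x": 0, "y": 0, "z": -0.0006, "turn": 0, "claw": 0}
    - {"x": 0, "y": 0, "z": 0, "turn": 0, "claw": 0}
    - {"x": 0, "y": 0, "z": 0, "turn": 0, "claw": 0}
    - {"x": 0, "y": 0, "z": 0, "turn": 0, "claw": 0}
    - {"x": 0, "y": 0, "z": 0, "turn": 0, "claw": 0}
    - {"x": 0, "y": 0, "z": 0, "turn": 0, "claw": 0}

```text
time: 34.6
position: [0.5559, -0.0296, 0.1579]
ee_rot: [3.14, 0.001, 1.71]
ft_force: [-1.1, -0.1, 4.6]
gripper_width: 0.0208
grip_force: 25.4
```

Contact came at the expected height, so the cover is seated. Release, rise and back off.

Emit:
drive_tool:
  increments:
    - {"x": 0, "y": 0, "z": 0.0005, "turn": 0, "claw": 0.2}
    - {"x": 0, "y": 0, "z": 0, "turn": 0, "claw": 0.4}
    - {"x": 0, "y": 0, "z": 0, "turn": 0, "claw": 0.6}
    - {"x": 0, "y": 0, "z": 0, "turn": 0, "claw": 0.6}
    - {"x": 0, "y": 0, "z": 0.01, "turn": 0, "claw": 0.6}
    - {"x": 0, "y": 0, "z": 0.025, "turn": 0, "claw": 0.6}
    - {"x": 0, "y": 0, "z": 0.035, "turn": 0, "claw": 0.6}
    - {"x": 0, "y": 0, "z": 0.035, "turn": 0, "claw": 0.6}

```text
time: 35.27
position: [0.555, -0.0295, 0.2632]
ee_rot: [-3.14, -0.0, 1.71]
ft_force: [0.6, 0.5, 0.5]
gripper_width: 0.0513
grip_force: 0.0
```

Emit:
drive_tool:
  increments:
    - {"x": -0.02, "y": -0.03, "z": 0, "turn": 0, "claw": 0.6}
    - {"x": -0.02, "y": -0.03, "z": 0, "turn": 0, "claw": 0.6}
    - {"x": -0.02, "y": -0.03, "z": 0, "turn": 0, "claw": 0.6}
    - {"x": -0.02, "y": -0.03, "z": 0, "turn": 0, "claw": 0.6}
    - {"x": -0.02, "y": -0.03, "z": 0, "turn": 0, "claw": 0.6}
    - {"x": -0.02, "y": -0.03, "z": 0, "turn": 0, "claw": 0.6}
    - {"x": 0, "y": -0.02, "z": 0, "turn": 0, "claw": 0.6}
    - {"x": 0, "y": 0, "z": 0, "turn": 0, "claw": 0.6}

```text
time: 35.93
position: [0.4344, -0.2326, 0.2629]
ee_rot: [3.141, 0.002, 1.705]
ft_force: [0.3, 0.6, -0.7]
gripper_width: 0.0512
grip_force: 0.0
```

```bash
python3 -c "
from h import *
s=env.read_state(); print(s['position'],s['ft_force'],s['time'])
K,C,im=shot('side','s4'); g=cv2.cvtColor(im,cv2.COLOR_RGB2GRAY)
for p in [(.5557,-.0295,.176),(.5557,-.0295,.149),(.5557,-.0295,.0)]: print('pred',w2pix(K,C,p).round(1))
for dx in (-1,1):
  r=np.array([.8,.6,0])*dx  # image horizontal
  print('disc edge',w2pix(K,C,np.array([.5557,-.0295,.1465])+.036*r).round(1),'collar',w2pix(K,C,np.array([.5557,-.0295,.13])+.034*r).round(1),w2pix(K,C,np.array([.5557,-.0295,.07])+.034*r).round(1))
u,v=w2pix(K,C,(.5557,-.0295,.1465)).astype(int)
for r in range(v-18,v+52,3): print(r,' '.join('%3d'%x for x in g[r,u-20:u+21:2]))
"
```

```text
[ 0.43442798 -0.2326083   0.26289588] [ 0.25188203  0.64306687 -0.73631994] 35.9333
pred [268.6 161.7]
pred [268.9 170.6]
pred [270.2 214.8]
disc edge [282.7 171.3] collar [281.9 176.6] [282.1 195. ]
disc edge [255.1 171.4] collar [256.2 176.7] [257.2 195. ]
153  36  38  36  37  37  36  36  39  36  35  34  36  36  37  36  36  36  37  35  38  36
156  36  37  38  36  38  37  36  36  36  35  36  37  37  37  37  36  36  37  38  36  38
159  37  36  37  38  36  37  37  35  32  39  71  45  30  36  36  36  37  37  36  37  37
162  36  36  36  37  37  36  34  30 157 250 245 249 201  26  33  35  35  35  36  36  38
165  36  36  34  34  30  52 146 254 192 125 147 136 157 253 247 135  34  32  34  37  36
168  36  34  37  32 189 247 240 241 231 109 119 115 153 242 239 241 251  87  33  38  36
171  36  36  33  98 249 239 239 241 218 104 112 105 202 241 238 239 243 225  24  38  36
174  36  37  35  43 212 244 240 240 236 227 228 227 239 239 240 243 235  80  32  37  39
177  37  37  39  35  71 117 177 242 243 243 243 243 243 243 190 121 102  47  36  38  36
180  37  37  36  34  75 112 114 115 115 115 115 1
[... 570 characters left out ...]
  96 149 155  97  83 107 114 117 119 121 122 124 124 119 120 115 116 184 185 148  67
204  74  88 116 162 183 173 118 117 118 121 123 124 123 123 119 123 186 184 183 185 183
207 183 181 180 182 175 117 106 105 113 119 127 125 120 108 103 135 185 185 184 183 183
210 181 180 179 154 108 110 112 104 110 113 113 113 113 110 103 135 185 182 183 183 182
213 178 180 183 112 111 112  93  96 110 111 114 114 111 109 100 112 181 180 180 180 182
216 177 179 182 123 104  90  91  92 108 113 113 114 111 108  92  94 183 181 180 179 179
219 181 180 180 181 161 107  87  88  87  89  91  90  89  93 124 159 177 177 177 178 181
222 181 179 178 158 157 159 159 158 155 157 159 156 158 155 155 162 178 176 176 177 177
```

The pixel rows show a straight stack with a level cover and the knob at the predicted place. Handing in.

```bash
python3 -c "
from station import env
print(env.close_job())"
```

```text
the job is handed in; nothing more can be done
None
```

The three cups are nested as one straight stack in the steel tray with the cover back on top, knob up; I handed the job in at about 36 s, and no verdict was returned.

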